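# Light the chain tensioner and hold it wound forward

## Robot

A 7-joint arm with a two-finger parallel gripper is mounted at the origin on the work surface. World frame = base frame: x ahead of the robot, y to its left, z up, the work surface at z = 0. Lengths are in m, angles in rad, forces in N, time in s.
With the tool pointing down it reaches from about 0.4 to 0.85 m from the base axis. Payload 4.5 kg.
Tool frame: the origin (TCP) lies at the very end of the fingers, on their centre line; the grasp point (between the pads) lies 19 mm behind it; z points along the fingers, y is the line along which they close (so a half turn about z gives the same grasp; the last joint's range is limited). The gripper opens to 88 mm and grips with 3 to 60 N. Pads are 18 mm wide; open, the fingers measure 123 mm over their backs; the gripper's body (75 mm by 187 mm) begins 45 mm behind the grasp point.
Start: joints at [1.265, 0.689, -0.195, 1.565, 0.157, 0.902, -0.215], TCP at [0.208, -0.589, 0.239] pointing down, gripper open.
Joint ranges: [-3.01, 3.01], [-0.46, 2.08], [-1.47, 1.51], [0.13, 2.56], [-1, 4.14], [0.04, 2.09], [-2.66, 2.66]. Speed limits (rad/s): [2.57, 2.57, 3.14, 3.14, 3.14, 3.14, 3.14].

## Interface

Orientations are given as a unit quaternion [x, y, z, w].
In Python, from plant import r, eyes, nets gives the robot as it stands.
- The arm moves only by the shell command python3 -m pendant 'ROWS' [FORCE]. ROWS is JSON, a list of rows, each an object of numbers: "claw": the opening, from 0 (shut) to 1 (fully open); "dx", "dy", "dz": the shift along the world's x, y, z in mm; "twist": the turn about the world's z in rad. In form: [{"claw": .., "dx": .., "dy": .., "dz": .., "twist": ..}, ...]. A call has 1 to 8 rows; each row is the pose to reach, as a shift and turn from the pose commanded when the call began; what a row does not reach only later rows make up. A row lasts 1/10 s, in which the tool goes at most 50 mm and 8.59 degrees, less where a joint would pass 70% of its speed; a pose out of reach is approached as far as the arm can. A call with a gripper value outside its range is refused whole. The fingers move at their own pace and stop on an object; FORCE is the grip in N (left out, the last holds). Time passes only in rows, so rows that repeat a pose let the fingers close. It gives the time, the measured TCP pose, the force, the opening and the grip force at its end, in the units of the state.
- r.get_state(): the state, without advancing time (a new reading comes with each control period).
- eyes.snapshot(name): name is "side" or "top" or "wrist"; returns (picture, depth): 400x640x3 uint8, blue, green, red; 400x640 float32, m along the optical axis (not along the pixel's ray), 0 where there is no reading.
- eyes.camera_info(name): a dict with "K" (3x3 intrinsics, pixels), "world_to_cam" (4x4, takes a point from world to camera coordinates); the wrist camera has in their place "T_tool_cam" (4x4, takes a point from camera to tool coordinates, whose origin is the TCP and whose axes are the flange's). Camera axes: x right, y down, z forward; pixel columns grow to the right and rows downward; lengths in m; the calibration is good to about 2 mm. A picture is of the moment at which its call begins: read the wrist's pose just before it. camera_info takes no time and is no camera call.
- r.finish_job(): hands the job in; it is judged then, once.
Trained networks look in the newest picture that a camera, given by its name, has taken for a name from the list of things; names that differ only in an ending like _2 or _b are one class to them, and where a whole thing is asked for, a point or a joint stands for the part that bears it (a point fixed in the world has none). Each returns a list of dicts, best first, with "confidence" (0 to 1); they miss things now and then, are a little off and sometimes report something else, mostly with a low value. They report only what shows in the picture. A call takes as long as a camera call.
- nets.spot_in(camera, query): "box" ([left, top, width, height] as shares, 0 to 1, of the picture: columns of its width, rows of its height, round what is visible of it).
- nets.place_of(camera, query): "position" ([column, row] as shares, 0 to 1, of the picture: columns of its width, rows of its height: a listed point, or the origin of a listed thing).
The state is a dict: "clock": time; "q": joint angles; "qd": joint speeds; "joint_torque": joint torques, N m; "tool_pos": TCP position; "eef_rot": TCP orientation; "contact_force": force on the tool from outside, world axes, zero at the start; "moment": the same for the moment, N m; "opening": opening from 0.0 (shut) to 1.0 (fully open); "finger_force": force on a finger pad.
Only numpy, scipy, OpenCV 4.12 (cv2) and the standard library are available. Lean on these libraries where they do the work, as an engineer would, in place of code of your own. Each camera call takes 0.05 s, during which the arm holds its last target. There are 200 camera calls.

## Task

The noodle machine's chain is about to be fitted. First swivel and tilt the head of the small lamp so that its beam points at the round pivot body of the machine's chain tensioner, and leave it so. Then push the sprung tensioner arm forward by its finger bar, all the way to its stop, and finish while still holding it there; leave the other things on the counter alone.

Things in the scene. Friction and masses are not known exactly. Their poses are not given: they have to be found in the camera images.
- machine: Fixed white noodle-cutting machine, 240 x 200 mm, 185 mm high. Origin on the table; x = machine forward (away from the robot at yaw 0), y = out of its drive side, z up. Side plates (154 mm high) and hopper lie at y -170 to 0 mm. On the drive side (y above 0): two bare sprockets below 100 mm, steel hanger plate, pivot body, stop pin, tensioner arm.
- pivot_body (a point): Centre of the outer face of the tensioner's round aluminium pivot body (50 mm across, axis along machine y) on the machine's drive side, 105 mm above the table, at machine x = 0, y = 32 mm. The cage arm turns about this axis and partly covers the face. The lamp is to be aimed here.
- cage (a joint): Angle of the sprung cage arm (two dark plates with two black idler wheels between, standing up from the pivot body) about the pivot body's axis. 0 = at rest, leaning 0.70 rad from upright towards machine -x; grows as it is pushed towards machine +x; 0.85 = at its stop, 0.15 rad past upright. The spring drives it back: at the bar about 2 N at rest, 7 N at the stop.
- finger_bar (a point): Point on the axis of the tensioner's finger bar: round steel, 12 mm thick, along machine y at the cage arm's free end, 120 mm from the pivot axis. The point is mid-way along the bar's free 60 mm, at machine y = 90 mm. At rest it is 197 mm above the table and 77 mm to machine -x of the pivot; at the stop 224 mm high and 18 mm to +x. Press on its machine -x side.
- lamp_swivel (a joint): Swivel of the lamp's head about its vertical post, counter-clockwise positive seen from above, range -1.7 to 1.7; stiff friction (0.15 N m), stays where it is left.
- lamp_tilt (a joint): Tilt of the lamp's head about a horizontal axis square to the beam: 0 = beam level, positive = pointing down, range -0.5 to 1.0; stiff friction (0.2 N m), stays where it is left.
- lamp_tilt_axis (a point): Where the lamp's vertical swivel axis and its tilt axis cross, 210 mm above the table, over the centre of its fixed foot (110 mm round). The beam's line passes through it. The y axis of this frame is the tilt axis.
- lamp_lens (a point): Centre of the lens at the front of the lamp's head (grey tube 36 mm thick, shade 64 mm wide in front), 118 mm in front of the tilt axis, moving with the head. The x axis of this frame is the beam's direction, y lies along the tilt axis, z up from the head.
- lamp_handle (a point): Centre of the black handle disc on top of the lamp's head: 32 mm across, 12 mm thick, flat faces square to the tilt axis, so it is pinched along the tilt axis from above and can turn in the grip as the head tilts. 80 mm ahead of the tilt axis along the beam, 62 mm above the beam's line; the shade below it starts 30 mm under its centre.

How it is judged:
On the way, in this order (a step that is already met when the one before it is completed fails the run):
1. the lamp's beam points at the pivot body (x of pivot_body in the frame of lamp_lens above 0 m and y of pivot_body in the frame of lamp_lens between -0.04 and 0.04 m and z of pivot_body in the frame of lamp_lens between -0.04 and 0.04 m), for 0.2 s.
2. the cage arm is held forward at its stop (value of joint cage above 0.79 rad and contact force between the fingers and cage above 1 N), for 0.3 s.
At the end, for the whole second after the job is handed in: Finished with the fingers holding the cage arm at its stop (joint above 0.79 of 0.85 rad, pressing with over 1 N), and the lamp, not touched, still aimed: its beam line passes within 40 mm sideways and 40 mm up or down of the centre of the pivot body's face (all of step 1 and all of step 2 and contact force between each of the arm, the fingers and lamp below 0.5 N); the arm keeps its last pose, push and grip.
It fails at once if a bystander is moved by more than 40 mm (distance of any of screw_dish, wrench, screwdriver, sauce, basket, mug, carton from where it was at the start of the episode above 0.04 m).
It also fails if it takes over 50 s, if anything falls off the work surface, if the arm or the gripper's body presses on something with over 40 N, if the wrist force passes 120 N, or if a joint passes its speed limit or range.

## Working session

There is one attempt and no reset: what is moved stays moved. The work goes in short steps, Python scripts to look and compute and a shell command to move; the robot and the scene stay as the last step left them, time stands still between calls to the robot, and variables do not carry over. Pictures are saved under pics/ and viewed, at most 10 in all, crops included, and the job is handed in when it is done.

```bash
mkdir -p pics
cat > h.py <<'E'
import numpy as np, cv2
from scipy.spatial.transform import Rotation as R
from plant import r, eyes, nets
def cam(name):
    i=eyes.camera_info(name); K=np.array(i["K"])
    if name=="wrist":
        s=r.get_state(); T=np.eye(4); T[:3,:3]=R.from_quat(s["eef_rot"]).as_matrix(); T[:3,3]=s["tool_pos"]
        return K, T@np.array(i["T_tool_cam"])
    return K, np.linalg.inv(np.array(i["world_to_cam"]))
def ray(K,T,px):
    d=T[:3,:3]@np.linalg.solve(K,[px[0],px[1],1.]); return T[:3,3],d
def atz(K,T,px,z):
    o,d=ray(K,T,px); return o+d*(z-o[2])/d[2]
def deproj(K,T,px,depth):
    o,d=ray(K,T,px); return o+d*depth
E
python3 - <<'E'
from h import *
import cv2
np.set_printoptions(precision=3,suppress=True)
s=r.get_state(); print(s["clock"],s["tool_pos"],s["eef_rot"],s["opening"],s["contact_force"])
H={"pivot_body":.105,"finger_bar":.197,"lamp_tilt_axis":.21,"lamp_handle":None,"lamp_lens":None,"machine":0.}
for c in("side","top"):
    K,T=cam(c); im,d=eyes.snapshot(c); cv2.imwrite(f"pics/{c}0.png",im)
    np.savez(f"{c}0.npz",im=im,d=d); print(c,T[:3,3],T[:3,2])
    for q,z in H.items():
        for o in nets.place_of(c,q)[:2]:
            px=np.array(o["position"])*[640,400]; u,v=px.astype(int).clip(0,[639,399])
            print(c,q,round(o["confidence"],2),px,"depthpt",deproj(K,T,px,d[v,u]),"atz",None if z is None else atz(K,T,px,z))
E
```

```text
0.0 [ 0.208 -0.589  0.238] [ 0.986  0.169 -0.    -0.001] 0.9982020971420078 [0.288 0.484 0.981]
side [0.436 0.735 0.707] [ 0.16  -0.763 -0.627]
side pivot_body 0.66 [338.688 167.52 ] depthpt [ 0.548 -0.09   0.118] atz [ 0.55  -0.109  0.105]
side finger_bar 0.73 [382.272 158.6  ] depthpt [ 0.454 -0.028  0.2  ] atz [ 0.454 -0.033  0.197]
side lamp_tilt_axis 0.97 [293.888 283.   ] depthpt [0.539 0.34  0.222] atz [0.542 0.33  0.21 ]
side lamp_handle 0.68 [335.104 231.08 ] depthpt [0.493 0.307 0.3  ] atz None
side lamp_lens 0.64 [372.032 250.8  ] depthpt [0.442 0.296 0.265] atz None
side machine 0.66 [339.008 199.92 ] depthpt [ 0.543 -0.106  0.012] atz [ 0.545 -0.121  0.   ]
top [0.485 0.109 1.182] [ 0.088  0.013 -0.996]
top pivot_body 0.73 [426.176 213.4  ] depthpt [ 0.547 -0.086  0.102] atz [ 0.547 -0.085  0.105]
top finger_bar 0.8 [413.376 256.4  ] depthpt [ 0.452 -0.039  0.2  ] atz [ 0.452 -0.04   0.197]
top lamp_tilt_axis 0.87 [238.592 215.8  ] depthpt [0.539 0.32  0.224] atz [0.54  0.323 0.21 ]
top lamp_handle 0.65 [239.616 242.32 ] depthpt [0.485 0.3   0.305] atz None
top lamp_lens 0.84 [258.624 266.12 ] depthpt [0.437 0.275 0.245] atz None
top machine 0.76 [432.384 221.08 ] depthpt [ 0.528 -0.095  0.127] atz [ 0.533 -0.119  0.   ]
```

View pics/side0.png

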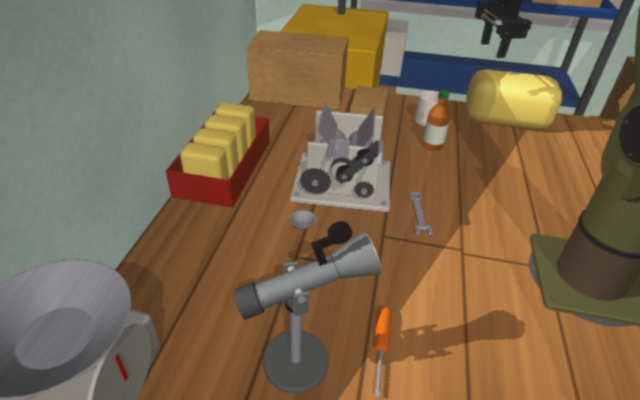

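View pics/top0.png

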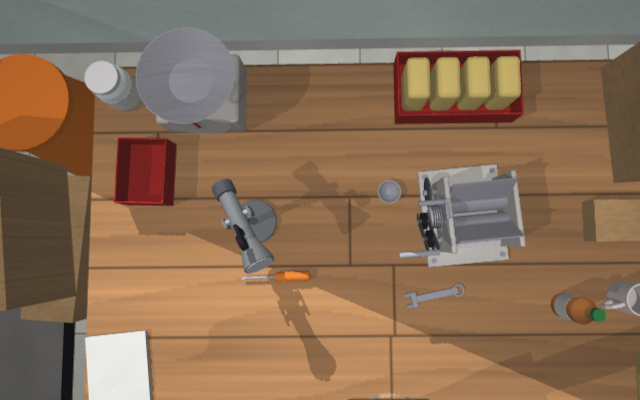

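Side view: the lamp stands at about (295,285) and its head points up and towards the robot. The machine is at about (340,165), with the cage arm leaning to the robot side. The top view agrees: lamp at (240,216), bar at (413,256). The heights fit what is given. I'll raise the tool and carry it over to the lamp.

```bash
python3 -m pendant '[{"claw":1,"dz":50},{"claw":1,"dz":100},{"claw":1,"dz":150},{"claw":1,"dx":30,"dy":30,"dz":180},{"claw":1,"dx":60,"dy":65,"dz":190},{"claw":1,"dx":90,"dy":100,"dz":190},{"claw":1,"dx":120,"dy":135,"dz":190},{"claw":1,"dx":150,"dy":170,"dz":190}]' 20
python3 -m pendant '[{"claw":1,"dx":30,"dy":40},{"claw":1,"dx":60,"dy":80},{"claw":1,"dx":85,"dy":120},{"claw":1,"dx":100,"dy":165},{"claw":1,"dx":110,"dy":215},{"claw":1,"dx":115,"dy":265},{"claw":1,"dx":120,"dy":315},{"claw":1,"dx":120,"dy":365}]'
python3 -m pendant '[{"claw":1,"dy":50},{"claw":1,"dy":100},{"claw":1,"dy":150},{"claw":1,"dy":200},{"claw":1,"dy":250},{"claw":1,"dy":290},{"claw":1,"dy":290,"twist":0.07},{"claw":1,"dy":290,"twist":0.07}]'
```

```text
validation failed for argument at $[0]...
validation failed for argument at $[0]...
validation failed for argument at $[0]...
```

```bash
python3 -m pendant '[{"claw":1,"dx":0,"dy":0,"dz":50,"twist":0},{"claw":1,"dx":0,"dy":0,"dz":100,"twist":0},{"claw":1,"dx":0,"dy":0,"dz":150,"twist":0},{"claw":1,"dx":30,"dy":30,"dz":180,"twist":0},{"claw":1,"dx":60,"dy":65,"dz":190,"twist":0},{"claw":1,"dx":90,"dy":100,"dz":190,"twist":0},{"claw":1,"dx":120,"dy":135,"dz":190,"twist":0},{"claw":1,"dx":150,"dy":170,"dz":190,"twist":0}]' 20
```

```text
clock: 1.5
tool_pos: [0.3592, -0.4177, 0.4291]
eef_rot: [0.986, 0.169, 0.0, 0.0]
contact_force: [1.3, -0.5, 0.6]
opening: 1.004
finger_force: 0.0
```

```bash
python3 -m pendant '[{"claw":1,"dx":30,"dy":40,"dz":0,"twist":0},{"claw":1,"dx":60,"dy":80,"dz":0,"twist":0},{"claw":1,"dx":85,"dy":120,"dz":0,"twist":0},{"claw":1,"dx":100,"dy":165,"dz":0,"twist":0},{"claw":1,"dx":110,"dy":215,"dz":0,"twist":0},{"claw":1,"dx":115,"dy":265,"dz":0,"twist":0},{"claw":1,"dx":120,"dy":315,"dz":0,"twist":0},{"claw":1,"dx":120,"dy":365,"dz":0,"twist":0}]'
python3 -m pendant '[{"claw":1,"dx":0,"dy":50,"dz":0,"twist":0},{"claw":1,"dx":0,"dy":100,"dz":0,"twist":0},{"claw":1,"dx":0,"dy":150,"dz":0,"twist":0},{"claw":1,"dx":0,"dy":200,"dz":0,"twist":0},{"claw":1,"dx":0,"dy":250,"dz":0,"twist":0},{"claw":1,"dx":0,"dy":280,"dz":0,"twist":0},{"claw":1,"dx":0,"dy":280,"dz":0,"twist":0.07},{"claw":1,"dx":0,"dy":280,"dz":0,"twist":0.07}]'
```

```text
clock: 2.3
tool_pos: [0.4785, -0.0537, 0.4289]
eef_rot: [0.986, 0.169, 0.0, 0.0]
contact_force: [-0.0, -0.3, -0.0]
opening: 0.999
finger_force: 0.0
clock: 3.1
tool_pos: [0.4779, 0.2253, 0.4286]
eef_rot: [0.979, 0.205, -0.0, -0.0]
contact_force: [-0.4, -0.4, 0.2]
opening: 0.999
finger_force: 0.0
```

Run:
```python
from h import *
np.set_printoptions(precision=3,suppress=True)
s=r.get_state(); print(s["clock"],s["tool_pos"],s["q"])
K,T=cam("wrist"); im,d=eyes.snapshot("wrist"); cv2.imwrite("pics/w1.png",im); print(T)
P={}
for q,z in (("lamp_tilt_axis",.21),("lamp_handle",.295),("lamp_lens",.25),("finger_bar",.197),("pivot_body",.105)):
    for o in nets.place_of("wrist",q)[:1]:
        px=np.array(o["position"])*[640,400]; u,v=px.astype(int).clip(0,[639,399])
        print(q,round(o["confidence"],2),px,deproj(K,T,px,d[v,u]),atz(K,T,px,z))
```

```text
3.1 [0.478 0.225 0.429] [-0.228  0.394 -0.465  1.537  0.182  1.253 -1.878]
[[ 0.401 -0.876 -0.268  0.547]
 [-0.916 -0.383 -0.116  0.256]
 [-0.001  0.292 -0.957  0.575]
 [ 0.     0.     0.     1.   ]]
lamp_tilt_axis 0.91 [256.192  74.08 ] [0.542 0.322 0.228] [0.542 0.325 0.21 ]
lamp_handle 0.74 [247.424 146.68 ] [0.49  0.294 0.309] [0.487 0.296 0.295]
lamp_lens 0.78 [263.488 189.6  ] [0.449 0.272 0.268] [0.443 0.273 0.25 ]
finger_bar 0.93 [508.8 264.8] [ 0.459 -0.038  0.202] [ 0.458 -0.042  0.197]
pivot_body 0.72 [535.232 202.68 ] [ 0.539 -0.075  0.13 ] [ 0.539 -0.094  0.105]
```

```bash
python3 -m pendant '[{"claw":1,"dx":6,"dy":45,"dz":0,"twist":0.07},{"claw":1,"dx":11,"dy":70,"dz":-10,"twist":0.07},{"claw":1,"dx":11,"dy":70,"dz":-50,"twist":0.07},{"claw":1,"dx":11,"dy":70,"dz":-90,"twist":0.07},{"claw":1,"dx":11,"dy":70,"dz":-125,"twist":0.07},{"claw":1,"dx":11,"dy":70,"dz":-152,"twist":0.07},{"claw":1,"dx":11,"dy":70,"dz":-152,"twist":0.07},{"claw":0,"dx":11,"dy":70,"dz":-152,"twist":0.07}]' 15
python3 -m pendant '[{"claw":0,"dx":0,"dy":0,"dz":0,"twist":0},{"claw":0,"dx":0,"dy":0,"dz":0,"twist":0},{"claw":0,"dx":0,"dy":0,"dz":0,"twist":0},{"claw":0,"dx":0,"dy":0,"dz":0,"twist":0},{"claw":0,"dx":0,"dy":0,"dz":0,"twist":0}]'
python3 - <<'E'
from h import *
im,d=eyes.snapshot("side"); im2,_=eyes.snapshot("wrist")
cv2.imwrite("pics/s2.png",np.hstack([cv2.resize(im[150:400,200:500],(400,333)),cv2.resize(im2,(400,250))[:250] if 0 else cv2.copyMakeBorder(cv2.resize(im2,(400,250)),0,83,0,0,0)]))
E
```

```text
clock: 4.2
tool_pos: [0.4898, 0.2942, 0.2774]
eef_rot: [0.971, 0.237, 0.0, -0.0]
contact_force: [1.1, 0.5, 0.8]
opening: 0.931
finger_force: 0.0
clock: 4.7
tool_pos: [0.4894, 0.2943, 0.2771]
eef_rot: [0.971, 0.238, 0.0, -0.0]
contact_force: [0.0, -1.1, 0.0]
opening: 0.48
finger_force: 0.0
```

View pics/s2.png

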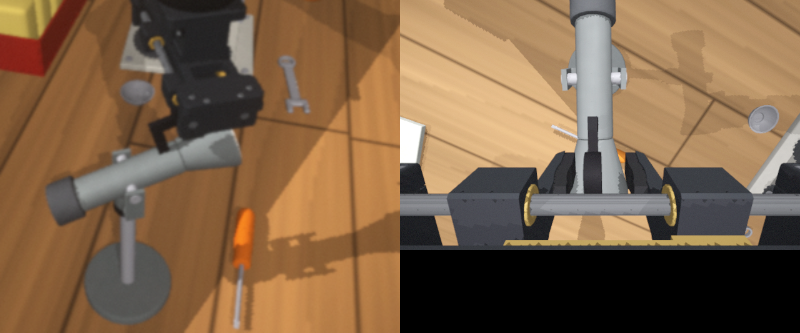

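The left half shows the gripper body over the shade. In the right half (wrist view) the black handle at about (593,165) sits centred between the closing fingers. The fingers need more time to close.

```bash
python3 -m pendant '[{"claw":0,"dx":0,"dy":0,"dz":0,"twist":0},{"claw":0,"dx":0,"dy":0,"dz":0,"twist":0},{"claw":0,"dx":0,"dy":0,"dz":0,"twist":0},{"claw":0,"dx":0,"dy":0,"dz":0,"twist":0},{"claw":0,"dx":0,"dy":0,"dz":0,"twist":0},{"claw":0,"dx":0,"dy":0,"dz":0,"twist":0}]'
python3 - <<'E'
import numpy as np
# handle path: axis A, start grip TCP, plan shifts of TCP
A=np.array([.542,.324]); piv=np.array([.541,-.092]); H0=np.array([.4894,.2943])
y0=np.arctan2(*(H0-A)[::-1]); d=piv-A; y1=np.arctan2(d[1],d[0]); print("yaw",y0,y1)
f0=np.linalg.norm(H0-A); t0=.659-np.arccos(f0/.1012); t1=np.arctan2(.105,np.linalg.norm(d)); print("t",t0,t1)
z0=.1012*np.sin(.659-t0)
for a in np.linspace(0,1,17)[1:]:
    y=y0+a*(y1-y0); t=t0+a*(t1-t0); f=.1012*np.cos(.659-t); p=A+f*np.array([np.cos(y),np.sin(y)])
    print(round(a,3),np.round(np.r_[(p-H0)*1e3,(.1012*np.sin(.659-t)-z0)*1e3],0),round(y-y0,3))
E
```

```text
clock: 5.4
tool_pos: [0.4886, 0.2953, 0.2767]
eef_rot: [0.971, 0.238, -0.0, -0.001]
contact_force: [-3.2, 3.7, -0.1]
opening: 0.145
finger_force: 15.0
yaw -2.6275799644765696 -1.5732001683185695
t -0.27217161293017844 0.24723913819755639
0.062 [-0. -5. -2.] 0.066
0.125 [  0. -10.  -4.] 0.132
0.188 [  1. -15.  -6.] 0.198
0.25 [  2. -20.  -9.] 0.264
0.312 [  4. -25. -11.] 0.329
0.375 [  7. -29. -13.] 0.395
0.438 [  9. -34. -16.] 0.461
0.5 [ 13. -39. -18.] 0.527
0.562 [ 16. -43. -21.] 0.593
0.625 [ 20. -47. -24.] 0.659
0.688 [ 25. -51. -26.] 0.725
0.75 [ 30. -54. -29.] 0.791
0.812 [ 35. -57. -32.] 0.857
0.875 [ 41. -59. -35.] 0.923
0.938 [ 46. -61. -38.] 0.988
1.0 [ 52. -63. -41.] 1.054
```

```bash
python3 -m pendant '[{"claw":0,"dx":0,"dy":-5,"dz":-2,"twist":0.066},{"claw":0,"dx":0,"dy":-10,"dz":-4,"twist":0.132},{"claw":0,"dx":1,"dy":-15,"dz":-6,"twist":0.198},{"claw":0,"dx":2,"dy":-20,"dz":-9,"twist":0.264},{"claw":0,"dx":4,"dy":-25,"dz":-11,"twist":0.33},{"claw":0,"dx":7,"dy":-29,"dz":-13,"twist":0.395},{"claw":0,"dx":9,"dy":-34,"dz":-16,"twist":0.46},{"claw":0,"dx":13,"dy":-39,"dz":-18,"twist":0.527}]' 20
python3 -m pendant '[{"claw":0,"dx":3,"dy":-4,"dz":-3,"twist":0.066},{"claw":0,"dx":7,"dy":-8,"dz":-6,"twist":0.132},{"claw":0,"dx":12,"dy":-12,"dz":-8,"twist":0.198},{"claw":0,"dx":17,"dy":-15,"dz":-11,"twist":0.264},{"claw":0,"dx":22,"dy":-18,"dz":-14,"twist":0.33},{"claw":0,"dx":28,"dy":-20,"dz":-17,"twist":0.396},{"claw":0,"dx":33,"dy":-22,"dz":-20,"twist":0.46},{"claw":0,"dx":39,"dy":-24,"dz":-23,"twist":0.527}]'
python3 - <<'E'
from h import *
np.set_printoptions(precision=3,suppress=True)
for c in("side","top"):
    K,T=cam(c); im,d=eyes.snapshot(c); cv2.imwrite(f"pics/{c}3.png",im)
    for q,z in (("lamp_tilt_axis",.21),("lamp_lens",.18),("lamp_handle",.25),("pivot_body",.105)):
        for o in nets.place_of(c,q)[:1]:
            px=np.array(o["position"])*[640,400]; u,v=px.astype(int).clip(0,[639,399])
            print(c,q,round(o["confidence"],2),px,deproj(K,T,px,d[v,u]),atz(K,T,px,z))
E
```

```text
clock: 6.2
tool_pos: [0.5023, 0.2587, 0.2597]
eef_rot: [0.875, 0.485, 0.002, -0.002]
contact_force: [-2.7, 8.9, 0.5]
opening: 0.138
finger_force: 20.1
clock: 7.0
tool_pos: [0.5403, 0.2343, 0.2363]
eef_rot: [0.718, 0.696, 0.001, -0.002]
contact_force: [-4.4, 8.3, 0.7]
opening: 0.141
finger_force: 20.0
side lamp_lens 0.73 [312.512 239.4  ] [0.535 0.241 0.212] [0.542 0.209 0.18 ]
side lamp_handle 0.76 [310.08 215.32] [0.54  0.243 0.263] [0.543 0.229 0.25 ]
side pivot_body 0.65 [339.52 172.52] [0.5   0.248 0.351] [ 0.545 -0.09   0.105]
top pivot_body 0.84 [428.416 215.8  ] [ 0.54  -0.088  0.116] [ 0.541 -0.09   0.105]
```

View pics/side3.png

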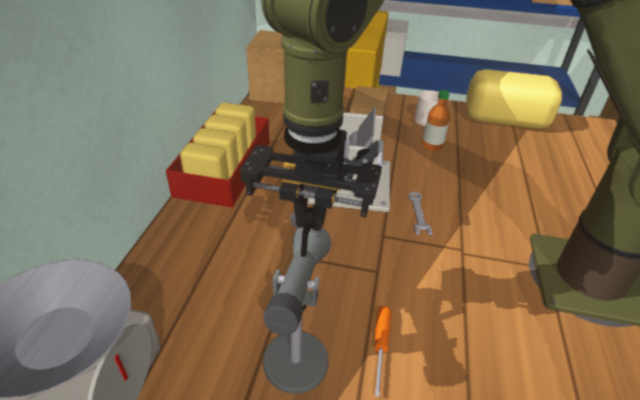

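The side view shows the head, around (300,265), now pointing at the machine and slightly down. I'll let go, rise, then check the aim.

```bash
python3 -m pendant '[{"claw":0,"dx":0,"dy":0,"dz":0,"twist":0},{"claw":0.6,"dx":0,"dy":0,"dz":0,"twist":0},{"claw":0.6,"dx":0,"dy":0,"dz":0,"twist":0},{"claw":0.6,"dx":0,"dy":0,"dz":0,"twist":0},{"claw":0.6,"dx":0,"dy":0,"dz":0,"twist":0},{"claw":0.6,"dx":0,"dy":0,"dz":20,"twist":0},{"claw":0.6,"dx":0,"dy":0,"dz":60,"twist":0},{"claw":0.6,"dx":0,"dy":0,"dz":110,"twist":0}]'
python3 -m pendant '[{"claw":0,"dx":-50,"dy":0,"dz":30,"twist":0},{"claw":0,"dx":-100,"dy":0,"dz":40,"twist":0},{"claw":0,"dx":-130,"dy":-30,"dz":40,"twist":0},{"claw":0,"dx":-140,"dy":-70,"dz":40,"twist":0},{"claw":0,"dx":-140,"dy":-70,"dz":40,"twist":0}]' 40
python3 - <<'E'
from h import *
np.set_printoptions(precision=3,suppress=True)
for c in("side","top","wrist"):
    K,T=cam(c); im,d=eyes.snapshot(c); cv2.imwrite(f"pics/{c}4.png",im)
    for q,z in (("lamp_tilt_axis",.21),("lamp_lens",.18),("lamp_handle",.25),("pivot_body",.105),("finger_bar",.197)):
        for o in nets.place_of(c,q)[:1]:
            px=np.array(o["position"])*[640,400]; u,v=px.astype(int).clip(0,[639,399])
            print(c,q,round(o["confidence"],2),px,deproj(K,T,px,d[v,u]),atz(K,T,px,z))
E
```

```text
clock: 8.3
tool_pos: [0.5407, 0.2297, 0.3454]
eef_rot: [0.72, 0.694, -0.002, -0.0]
contact_force: [0.2, 0.6, 0.8]
opening: 0.595
finger_force: 0.0
clock: 8.8
tool_pos: [0.4001, 0.1554, 0.3856]
eef_rot: [0.722, 0.692, -0.002, 0.002]
contact_force: [0.7, -0.3, 0.0]
opening: 0.172
finger_force: 0.0
side lamp_tilt_axis 0.77 [297.728 282.4  ] [0.533 0.344 0.23 ] [0.537 0.328 0.21 ]
side lamp_lens 0.76 [311.616 241.2  ] [0.536 0.246 0.213] [0.542 0.213 0.18 ]
side lamp_handle 0.81 [308.416 214.92 ] [0.542 0.243 0.262] [0.545 0.229 0.25 ]
side pivot_body 0.69 [340.416 171.92 ] [ 0.54  -0.068  0.123] [ 0.543 -0.093  0.105]
side finger_bar 0.66 [382.784 158.6  ] [ 0.453 -0.03   0.199] [ 0.453 -0.033  0.197]
top lamp_tilt_axis 0.83 [239.616 215.72 ] [0.539 0.318 0.224] [0.54  0.321 0.21 ]
top lamp_lens 0.76 [291.52 217.32] [0.535 0.213 0.208] [0.537 0.216 0.18 ]
top lamp_handle 0.87 [278.08 214.68] [0.538 0.233 0.265] [0.539 0.236 0.25 ]
top pivot_body 0.85 [425.984 213.6  ] [ 0.545 -0.082  0.119] [ 0.546 -0.085  0.105]
top finger_bar 0.91 [412.8  253.68] [ 0.458 -0.038  0.199] [ 0.458 -0.039  0.197]
wrist lamp_lens 0.98 [454.912 118.32 ] [0.529 0.215 0.212] [0.542 0.212 0.18 ]
wrist lamp_handle 0.81 [491.072  91.8  ] [0.534 0.237 0.265] [0.542 0.237 0.25 ]
```

View pics/top4.png

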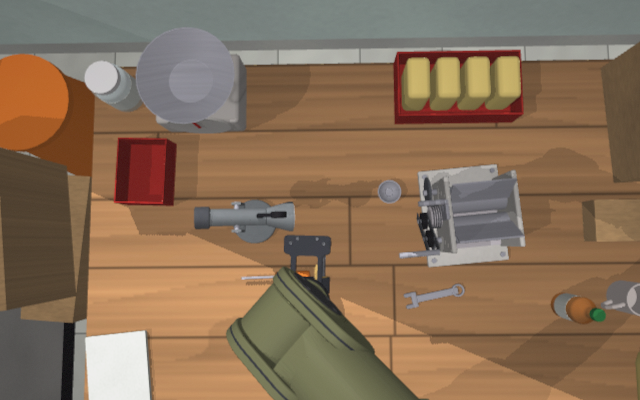

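Top view: the head runs level along row 216, from (195,217) to (295,215). It is on line with the pivot at about (427,214), and nothing else has moved. I'll check the tilt from the depth along the tube.

Run:
```python
from h import *
np.set_printoptions(precision=4,suppress=True)
K,T=cam("top"); im,d=eyes.snapshot("top")
v,u=np.mgrid[198:235,190:300]
P=np.array([deproj(K,T,(a,b),d[b,a]) for a,b in zip(u.ravel(),v.ravel())]).reshape(*u.shape,3)
C=[]
for j in range(u.shape[1]):
    p=P[:,j][P[:,j,2]>.15]
    if len(p)<3: continue
    i=p[:,2].argmax(); C.append([190+j,p[i,1],p[i,2],(p[:,0].min()+p[:,0].max())/2,np.ptp(p[:,0])])
C=np.array(C); print(C[::6])
m=(C[:,0]>212)&(C[:,0]<226)|(C[:,0]>246)&(C[:,0]<255)
print("tilt slope",np.polyfit(C[m,1],C[m,2],1)); print("x slope",np.polyfit(C[m,1],C[m,3],1))
```

```text
[[194.       0.4028   0.2534   0.5366   0.0326]
 [200.       0.3916   0.2502   0.5349   0.0446]
 [206.       0.381    0.2459   0.535    0.0449]
 [212.       0.3707   0.2393   0.5361   0.0351]
 [218.       0.3596   0.2352   0.5361   0.035 ]
 [224.       0.3479   0.233    0.5361   0.035 ]
 [230.       0.3361   0.2314   0.5371   0.0332]
 [236.       0.3247   0.2276   0.5371   0.0622]
 [242.       0.3128   0.2257   0.5366   0.0611]
 [248.       0.3015   0.2208   0.5371   0.0333]
 [254.       0.1088   1.1823   0.5194   0.0689]
 [260.       0.2701   0.2589   0.5371   0.0334]
 [266.       0.2588   0.255    0.5371   0.0332]
 [272.       0.1088   1.1823   0.5215   0.0732]
 [278.       0.2335   0.2659   0.5384   0.0487]
 [284.       0.2223   0.2609   0.5397   0.0557]
 [290.       0.2156   0.2149   0.5383   0.0614]]
tilt slope [-3.7481  1.4963]
x slope [0.0664 0.514 ]
```

The measured tilt is 0.26 rad, so the beam passes within about 1 cm of the pivot body's face. Next I'll move to the robot side of the finger bar, with the claw shut and its closing axis along the bar.

```bash
python3 -m pendant '[{"claw":0,"dx":5,"dy":-25,"dz":0,"twist":-0.14},{"claw":0,"dx":15,"dy":-50,"dz":0,"twist":-0.28},{"claw":0,"dx":15,"dy":-75,"dz":0,"twist":-0.42},{"claw":0,"dx":15,"dy":-100,"dz":0,"twist":-0.56},{"claw":0,"dx":15,"dy":-125,"dz":0,"twist":-0.7},{"claw":0,"dx":15,"dy":-150,"dz":0,"twist":-0.84},{"claw":0,"dx":15,"dy":-175,"dz":0,"twist":-0.98},{"claw":0,"dx":15,"dy":-190,"dz":0,"twist":-1.12}]'
python3 -m pendant '[{"claw":0,"dx":0,"dy":0,"dz":-20,"twist":-0.14},{"claw":0,"dx":0,"dy":0,"dz":-50,"twist":-0.28},{"claw":0,"dx":0,"dy":0,"dz":-90,"twist":-0.28},{"claw":0,"dx":0,"dy":0,"dz":-130,"twist":-0.28},{"claw":0,"dx":0,"dy":0,"dz":-165,"twist":-0.28},{"claw":0,"dx":0,"dy":0,"dz":-195,"twist":-0.28},{"claw":0,"dx":0,"dy":0,"dz":-206,"twist":-0.28},{"claw":0,"dx":0,"dy":0,"dz":-206,"twist":-0.28}]'
python3 - <<'E'
from h import *
np.set_printoptions(precision=3,suppress=True)
print(r.get_state()["q"])
im,d=eyes.snapshot("side"); cv2.imwrite("pics/s5.png",cv2.resize(im[90:250,260:500],None,fx=3,fy=3))
for o in nets.place_of("side","finger_bar")[:1]:
    K,T=cam("side"); px=np.array(o["position"])*[640,400]; print(o["confidence"],px,atz(K,T,px,.197))
E
```

```text
clock: 10.55
tool_pos: [0.4161, -0.0308, 0.3857]
eef_rot: [0.98, 0.201, -0.0, 0.0]
contact_force: [0.4, 0.0, -0.3]
opening: 0.009
finger_force: 0.0
clock: 11.35
tool_pos: [0.4155, -0.0286, 0.1784]
eef_rot: [0.998, 0.067, -0.002, -0.0]
contact_force: [0.3, 0.1, 0.1]
opening: 0.004
finger_force: 0.0
[ 0.171  0.56  -0.324  2.224  0.428  0.42  -1.938]
0.75 [382.72 159.08] [ 0.453 -0.031  0.197]
```

View pics/s5.png

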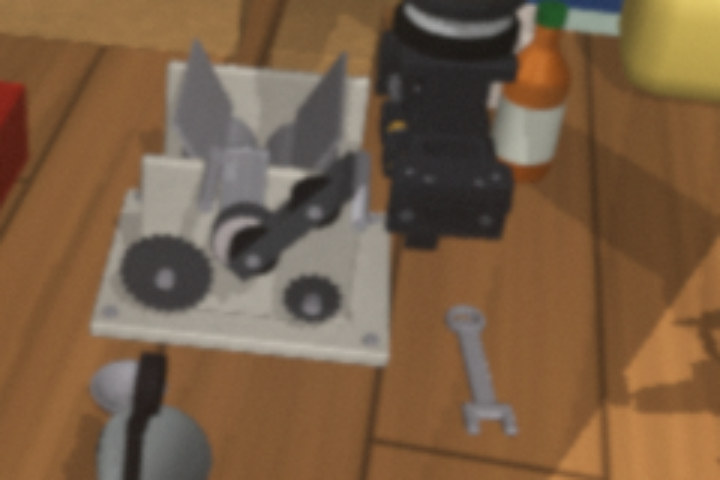

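The crop shows the bar from (355,165) to (360,225), with the finger tips at (420,240) just behind it and clear of it. Now I'll push forward.

```bash
python3 -m pendant '[{"claw":0,"dx":12,"dy":0,"dz":0,"twist":0},{"claw":0,"dx":24,"dy":0,"dz":2,"twist":0},{"claw":0,"dx":36,"dy":1,"dz":7,"twist":0},{"claw":0,"dx":48,"dy":2,"dz":12,"twist":0},{"claw":0,"dx":60,"dy":3,"dz":16,"twist":0},{"claw":0,"dx":72,"dy":4,"dz":20,"twist":0},{"claw":0,"dx":84,"dy":5,"dz":22,"twist":0},{"claw":0,"dx":96,"dy":6,"dz":24,"twist":0}]'
python3 -m pendant '[{"claw":0,"dx":6,"dy":0,"dz":0,"twist":0},{"claw":0,"dx":12,"dy":1,"dz":0,"twist":0},{"claw":0,"dx":12,"dy":1,"dz":0,"twist":0}]'
python3 - <<'E'
from h import *
np.set_printoptions(precision=3,suppress=True)
im,d=eyes.snapshot("side"); cv2.imwrite("pics/s6.png",cv2.resize(im[90:250,260:500],None,fx=3,fy=3))
K,T=cam("side")
for o in nets.place_of("side","finger_bar")[:1]:
    px=np.array(o["position"])*[640,400]; print(o["confidence"],px,atz(K,T,px,.224))
E
```

```text
clock: 12.25
tool_pos: [0.5102, -0.0234, 0.205]
eef_rot: [0.998, 0.066, -0.002, 0.001]
contact_force: [-5.9, -0.7, 1.8]
opening: 0.005
finger_force: 3.0
clock: 12.55
tool_pos: [0.5232, -0.0224, 0.2046]
eef_rot: [0.998, 0.066, -0.001, 0.0]
contact_force: [-5.4, -1.2, 4.6]
opening: 0.005
finger_force: 2.9
0.61 [339.392 142.92 ] [ 0.541 -0.025  0.224]
```

View pics/s6.png

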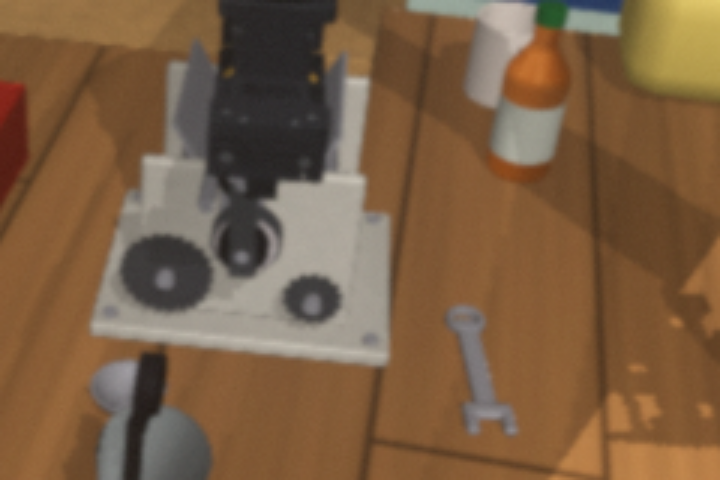

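The crop shows the cage arm about upright at (245,210), with the gripper behind it. The force is still only the spring's, so it's not at the stop yet. I'll push on until the force rises.

```bash
python3 -m pendant '[{"claw":0,"dx":5,"dy":0,"dz":0,"twist":0},{"claw":0,"dx":10,"dy":1,"dz":0,"twist":0},{"claw":0,"dx":10,"dy":1,"dz":0,"twist":0}]'
python3 -m pendant '[{"claw":0,"dx":4,"dy":0,"dz":0,"twist":0},{"claw":0,"dx":4,"dy":0,"dz":0,"twist":0}]'
```

```text
clock: 12.95
tool_pos: [0.5325, -0.0215, 0.2041]
eef_rot: [0.998, 0.066, -0.002, 0.001]
contact_force: [-6.5, -0.1, 4.2]
opening: 0.004
finger_force: 3.0
clock: 13.15
tool_pos: [0.5351, -0.0214, 0.2039]
eef_rot: [0.998, 0.067, -0.003, 0.0]
contact_force: [-7.4, -1.4, 3.3]
opening: 0.002
finger_force: 4.0
```

```bash
python3 -m pendant '[{"claw":0,"dx":4,"dy":0,"dz":0,"twist":0},{"claw":0,"dx":4,"dy":0,"dz":0,"twist":0}]'
python3 -m pendant '[{"claw":0,"dx":4,"dy":0,"dz":0,"twist":0},{"claw":0,"dx":4,"dy":0,"dz":0,"twist":0}]'
```

```text
clock: 13.35
tool_pos: [0.5356, -0.0214, 0.2037]
eef_rot: [0.998, 0.067, -0.007, 0.001]
contact_force: [-14.5, 0.4, 10.2]
opening: 0.001
finger_force: 7.8
clock: 13.55
tool_pos: [0.5362, -0.0214, 0.2036]
eef_rot: [0.998, 0.067, -0.01, 0.001]
contact_force: [-23.4, 1.3, 15.5]
opening: 0.0
finger_force: 11.6
```

The TCP stalls at x = 0.536, where the stop was expected, and the force is rising. I'll ease off slightly, hold, and check the cage and lamp.

```bash
python3 -m pendant '[{"claw":0,"dx":-2,"dy":0,"dz":0,"twist":0},{"claw":0,"dx":-2,"dy":0,"dz":0,"twist":0},{"claw":0,"dx":-2,"dy":0,"dz":0,"twist":0},{"claw":0,"dx":-2,"dy":0,"dz":0,"twist":0},{"claw":0,"dx":-2,"dy":0,"dz":0,"twist":0}]'
python3 - <<'E'
from h import *
np.set_printoptions(precision=3,suppress=True)
im,d=eyes.snapshot("side"); cv2.imwrite("pics/s7.png",cv2.resize(im[90:340,220:500],None,fx=2.4,fy=2.4))
K,T=cam("side")
for q,z in (("finger_bar",.224),("lamp_lens",.18),("lamp_handle",.25),("pivot_body",.105)):
  for o in nets.place_of("side",q)[:1]:
    px=np.array(o["position"])*[640,400]; print(q,o["confidence"],px,atz(K,T,px,z))
E
```

```text
clock: 14.05
tool_pos: [0.5359, -0.0214, 0.2036]
eef_rot: [0.998, 0.067, -0.008, 0.001]
contact_force: [-20.0, 1.8, 12.8]
opening: 0.0
finger_force: 9.5
finger_bar 0.64 [333.824 141.4  ] [ 0.553 -0.028  0.224]
lamp_lens 0.61 [312.32 239.4 ] [0.542 0.209 0.18 ]
lamp_handle 0.85 [310.72 217.4 ] [0.541 0.233 0.25 ]
pivot_body 0.69 [344.  172.8] [ 0.535 -0.092  0.105]
```

View pics/s7.png

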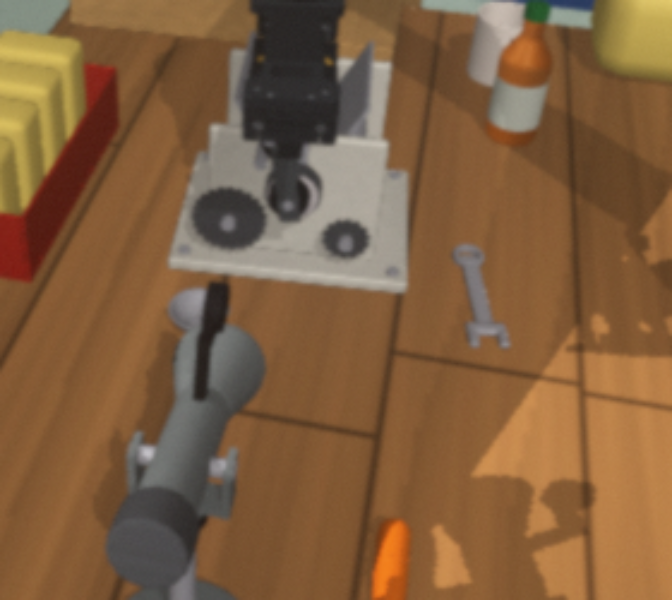

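The picture shows the cage arm just past upright at (287,185), held by the fingers. The lamp head, from (150,530) to (220,360), still points at the pivot body at about (290,190). The bar measures at (0.553, -0.028), which matches the stop.

```bash
python3 -c "
from plant import r
print(r.finish_job())"
```

```text
the job is handed in; nothing more can be done
None
```

I handed the job in at about 14 s with the lamp aimed at the pivot body (by my measurements, within about 1 cm), and the fingers holding the tensioner arm at its stop with about 20 N; the hand-in returned no verdict.

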